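# Press the retaining cap onto the label-roll spindle

### The arm

A 6-joint arm with a two-finger parallel gripper is mounted at the origin on the work surface. World frame = base frame: x ahead of the robot, y to its left, z up, the work surface at z = 0. Lengths are in mm, angles in rad, forces in N, time in s.
With the tool pointing down it reaches from about 350 to 775 mm from the base axis. Payload 7.3 kg.
Tool frame: the origin (TCP) lies at the very end of the fingers, on their centre line; the grasp point (between the pads) lies 19 mm behind it; x points along the fingers, y is the direction in which the jaws open and shut, and the axes are right-handed (so a half turn about x gives the same grasp; the last joint's range is limited). The gripper opens to 92 mm and grips with 3 to 60 N. Pads are 19 mm wide; open, the fingers measure 130 mm over their backs; the gripper's body (75 mm by 190 mm) begins 47 mm behind the grasp point.
Start: joints at [-1.329, 0.342, 1.524, -0, 1.275, -0.146], TCP at [198.554, -486.026, 226.741] pointing down, gripper open.
Joint ranges: [-2.53, 2.53], [-0.77, 2.02], [0.04, 2.7], [-1, 4.14], [0.28, 2.66], [-3.11, 3.11]. Speed limits (rad/s): [2.57, 2.57, 3.14, 3.14, 3.14, 3.14].

### API

Orientations are given as [roll, pitch, yaw] about the fixed x, y, z axes, in that order (R = Rz(yaw) Ry(pitch) Rx(roll)).
In Python, from plant import bot gives the robot as it stands.
- The arm moves only by the tool step_arm, never from a script. Its argument "targets" is a list that holds one entry, the list of rows, each a list of 4 numbers: the shift along the tool's x, y, z in m, then the turn about the tool's x in degrees. A call has exactly 5 rows; each row is the pose to reach, as a shift and turn from the pose measured when the call began, along the tool's axes at that moment; what a row does not reach only later rows make up. A row lasts 1/12 s, in which the tool goes at most 41.7 mm and 7.16 degrees, less where a joint would pass 70% of its speed; a pose out of reach is approached as far as the arm can. A call with a gripper value outside its range is refused whole. "jaw" is the closure, from 0 (fully open) to 1 (shut), set as the call begins (left out, the last holds). The fingers move at their own pace and stop on an object; the grip force is fixed at half the most. Time passes only in rows, so rows that repeat a pose let the fingers close, or fill a call up. It gives the time, the measured TCP pose, the force and the opening at its end, in the units of the state.
- bot.get_obs(): the state, without advancing time (a new reading comes with each control period).
- bot.capture(name): name is "scene" or "top" or "wrist"; returns a dict with "color" (420x560x3 uint8, red, green, blue), "depth" (420x560 float32, mm along the optical axis (not along the pixel's ray), 0 where there is no reading), "fov_y" (degrees; the focal length in pixels is half the picture's height over the tangent of half this angle, whatever the lens; pixels are square), "cx", "cy" (the principal point, pixels), "dist_coeffs" ([k1, k2, p1, p2, k3] as OpenCV has them; the pictures are not rectified), "rvec" (rotation vector, rad) and "tvec" (3), from world to camera coordinates, as OpenCV has them. Camera axes: x right, y down, z forward; pixel columns grow to the right and rows downward; lengths in mm; the calibration is good to about 2 mm. A picture is of the moment at which its call begins.
- bot.close_job(): hands the job in, once; it reports no verdict.
The state is a dict: "time": time; "joint_positions": joint angles; "dq": joint speeds; "tau": joint torques, N m; "tool_pos": TCP position; "tcp_rot": TCP orientation; "contact_force": force on the tool from outside, world axes, zero at the start; "moment": the same for the moment, N m; "grip_width": finger opening in mm.
Only numpy, scipy, OpenCV 4.12 (cv2) and the standard library are available. Lean on these libraries where they do the work, as an engineer would, in place of code of your own. Each camera call takes 0.05 s, during which the arm holds its last target. There are 200 camera calls.

### The job

The label roll on the packing bench has just been changed. Take the tall narrow push-on cap, put it on the pointed spindle that sticks up through the label roll and press it straight down until it bites and its rim sits flat on the roll, then let go. Leave the wide flat cap alone.

Things in the scene. Friction and masses are not known exactly. Their poses are not given: they have to be found in the camera images.
- axle_cap_center (a point): Cap to fit: tall narrow grey plastic cylinder, 48 mm diameter, 56 mm tall, about 60 g, standing on the bench, closed flat top up, open rim down. This point is its centre, 28 mm above the rim; z is its axis, up. Bore from below: 28 mm wide, 50 mm deep. Grip across the diameter from above, any yaw.
- spindle_tip (a point): Tip of the fixed upright steel spindle through the label roll, 122 mm above the bench, 46 mm above the roll's top; z up. 25 mm thick, the top 18 mm taper to a 6 mm blunt point, so a cap let go on it within about 7 mm of the axis slips on. A second foot has a thick blunt bare post (40 mm) and no roll: not used.
- roll_top (a point): Where the spindle leaves the flat top of the white label roll (100 mm diameter, fixed), 76 mm above the bench; z up. Spring teeth low on the spindle stop a cap set down loosely with its rim about 9 mm above the roll; 10 to 20 N straight down on the middle of its top, or with it still gripped, drives it home: rim on the roll, centre 28 mm and top 56 mm above this point.
- wide_cap_center (a point): Wide flat cap of the same grey plastic, 66 mm diameter, 24 mm tall, standing on the bench; it belongs to another holder: leave it. This point is its centre, 12 mm above the rim; z up.

How it is judged:
By the outcome, as a careful person would: the job done as asked, in the order asked, and still so for the second after the job is handed in, with the robot touching nothing.
It also fails if it takes over 42 s, if anything falls off the work surface, if the arm or the gripper's body presses on something with over 40 N, if the wrist force passes 120 N, or if a joint passes its speed limit or range.

## Working session

There is one attempt and no reset: what is moved stays moved. The work goes in short steps, Python scripts to look and compute and a tool call to move; the robot and the scene stay as the last step left them, time stands still between calls to the robot, and variables do not carry over. Pictures are saved under pics/ and viewed, about 8 in all and at most 12, crops included, and the job is handed in when it is done.

Besides the shell and the picture viewer there is one more tool, called after "Request:" as name([rows], argument=value, ...), one row to a line, values as JSON. step_arm: Moves the arm, as the interface text tells. Its arguments: {"type":"object","properties":{"targets":{"type":"array","items":{"type":"array","items":{"type":"array","items":{"type":"number"}}}},"jaw":{"type":"number"}},"required":["targets"]}

```bash
mkdir -p pics; cat > h.py <<'E'
import numpy as np, cv2
from plant import bot
def cam(n):
    c=bot.capture(n); f=210/np.tan(np.radians(c["fov_y"])/2)
    K=np.array([[f,0,c["cx"]],[0,f,c["cy"]],[0,0,1.]]); R=cv2.Rodrigues(np.array(c["rvec"],float))[0]
    return c,K,np.array(c["dist_coeffs"],float),R,np.array(c["tvec"],float).ravel()
def cloud(C):
    c,K,d,R,t=C; v,u=np.mgrid[0:420,0:560]
    n=cv2.undistortPoints(np.stack([u,v],-1).reshape(-1,1,2).astype(float),K,d).reshape(420,560,2)
    z=c["depth"][...,None].astype(float); P=np.concatenate([n*z,z],-1)
    W=(P-t)@R; W[c["depth"]==0]=np.nan
    return W
def ray(C,u,v,z):
    c,K,d,R,t=C; n=cv2.undistortPoints(np.array([[[u,v]]],float),K,d).ravel()
    o=-R.T@t; w=R.T@np.array([n[0],n[1],1]); return o+w*(z-o[2])/w[2]
def save(C,n): cv2.imwrite("pics/"+n+".png",C[0]["color"][...,::-1])
E
python3 - <<'E'
from h import *
o=bot.get_obs();print({k:np.round(v,3) for k,v in o.items()})
for n in ["scene","top"]:
    C=cam(n);save(C,n+"0");W=cloud(C);print(n,-C[3].T@C[4])
    m=((W[...,2]>15)&(W[...,2]<160)).astype(np.uint8)
    k,l,s,c=cv2.connectedComponentsWithStats(m)
    for i in range(1,k):
        if s[i,4]>60:
            p=W[l==i];print(s[i],np.round(c[i]),np.round(np.median(p,0)),np.round(np.percentile(p,98,axis=0)),np.round(np.percentile(p,2,axis=0)))
E
```

```text
{'time': np.float64(0.0), 'joint_positions': array([-1.329,  0.343,  1.525, -0.   ,  1.275, -0.146]), 'dq': array([-0.001, -0.   , -0.   ,  0.001, -0.   , -0.   ]), 'tau': array([ 2.0000e-03, -4.3124e+01, -2.4422e+01,  7.2000e-02,  5.6000e-02,
       -0.0000e+00]), 'tool_pos': array([ 198.439, -485.595,  226.043]), 'tcp_rot': array([-1.71 ,  1.569,  1.819]), 'contact_force': array([-0.71 ,  0.151,  0.652]), 'moment': array([-0.013, -0.072,  0.016]), 'grip_width': np.float64(91.794)}
scene [771.80122209 309.50965273 724.47746316]
[271   0  71  23 989] [306.   8.] [ -22. -532.   46.] [  40. -501.   78.] [-142. -640.   16.]
[ 100    6   88   83 4617] [145.  46.] [ 473. -597.   99.] [ 550. -550.  102.] [ 386. -752.   20.]
[    0    35   112   138 10276] [ 45. 101.] [ 756. -513.  140.] [ 867. -461.  152.] [ 644. -701.   21.]
[432  83  60  63 602] [464. 123.] [13. 66. 53.] [ 61.  78. 154.] [-30.  51.  15.]
[182 109   8  17  71] [186. 116.] [ 495. -397.   16.] [ 512. -376.   19.] [ 480. -423.   15.]
[264 163  30  25 575] [279. 175.] [ 428. -105.   23.] [456. -76.  26.] [ 397. -136.   18.]
[
[... 533 characters left out ...]
 [ 9. 98.] [810. 511.  34.] [893. 536.  37.] [737. 491.  16.]
[ 174  132   66   69 3355] [206. 165.] [649. 104.  76.] [703. 156. 112.] [609.  57.  15.]
[ 329  163   65   63 2646] [361. 193.] [ 600. -165.   17.] [ 661. -120.  111.] [ 555. -226.   15.]
[  26  191   63   59 2046] [ 56. 220.] [563. 382.  47.] [611. 433.  50.] [515. 334.  17.]
[471 239  31  25 195] [486. 252.] [ 495. -400.   17.] [ 516. -376.   19.] [ 477. -424.   15.]
[204 274  31  29 698] [219. 288.] [440.  82.  56.] [462. 106.  58.] [419.  61.  23.]
[ 311  277   39   38 1122] [330. 295.] [ 425. -108.   24.] [454. -78.  27.] [ 396. -139.   21.]
[  0 392   4  28  68] [  1. 409.] [221. 481.  22.] [250. 487.  30.] [207. 478.  15.]
```

View pics/top0.png

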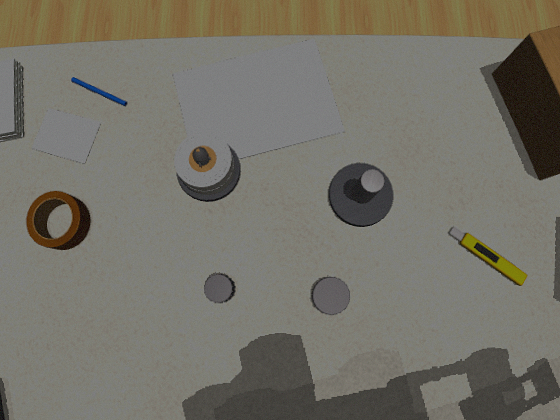

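View pics/scene0.png

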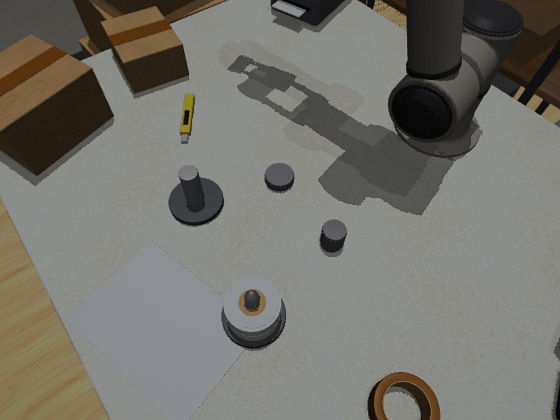

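The top view shows the tall cap at (219,288), the wide cap at (330,295), the roll and spindle at about (203,157), and the bare post at (372,181). The scene view shows the same four at (333,234), (279,176), (252,300) and (190,185). Next I'll refine the cap and spindle positions.

```bash
python3 - <<'E'
from h import *
from scipy.optimize import least_squares
def circ(p):
    r=least_squares(lambda q:np.hypot(p[:,0]-q[0],p[:,1]-q[1])-q[2],[*p.mean(0),30],loss="soft_l1").x; return np.round(r,1)
for n in ["top","scene"]:
    C=cam(n);W=cloud(C)
    def box(x,y,r,z0,z1): return (np.hypot(W[...,0]-x,W[...,1]-y)<r)&(W[...,2]>z0)&(W[...,2]<z1)
    for nm,x,y,r,z0,z1,zt in [("cap",441,83,40,48,64,56),("roll",660,110,70,69,83,76),("wide",425,-108,45,18,30,24)]:
        m=box(x,y,r,z0,z1).astype(np.uint8)
        cs=max(cv2.findContours(m,cv2.RETR_EXTERNAL,cv2.CHAIN_APPROX_NONE)[0],key=cv2.contourArea)[:,0]
        P=np.array([ray(C,*q,zt)[:2] for q in cs]); hull=cv2.convexHull(P.astype(np.float32))[:,0]
        print(n,nm,"zmed",np.round(np.median(W[m>0][:,2]),1),circ(P),"mec",np.round(cv2.minEnclosingCircle(hull)[0],1))
    m=box(660,110,40,84,135); p=W[m]
    for lo,hi in [(85,95),(95,104),(104,112),(112,130)]:
        s=p[(p[:,2]>=lo)&(p[:,2]<hi)]
        if len(s)>3: print(" sp",lo,len(s),np.round(s.mean(0),1),np.round(np.ptp(s,axis=0)))
    vv,uu=np.nonzero(m); i=np.argmax(W[vv,uu,2]); print(" tip px",uu[i],vv[i],np.round(W[vv[i],uu[i]],1),"bbox",uu.min(),uu.max(),vv.min(),vv.max(),"o",np.round(-C[3].T@C[4]))
    u0,v0=(205,155) if n=="top" else (252,300)
    cv2.imwrite(f"pics/{n}_crop.png",cv2.resize(C[0]["color"][v0-38:v0+38,u0-38:u0+38,::-1],(380,380),interpolation=cv2.INTER_NEAREST))
a,b=[cv2.imread(f"pics/{n}_crop.png") for n in ("top","scene")]
cv2.imwrite("pics/crops.png",np.hstack([a,b]))
E
```

```text
top cap zmed 55.7 [440.3  83.6  23.3] mec [439.7  83.6]
top roll zmed 76.6 [659.2 109.7  49.5] mec [659.2 109.8]
top wide zmed 23.9 [ 425.  -108.4   32.1] mec [ 424.7 -108.1]
 sp 85 41 [652.3 105.2  89.7] [19. 24. 10.]
 sp 95 29 [652.4 105.3 100.3] [17. 20.  9.]
 sp 104 82 [657.4 108.3 107.8] [25. 23.  8.]
 sp 112 66 [658.8 109.6 115.9] [17. 17.  9.]
 tip px 200 149 [662.1 106.4 121.5] bbox 193 210 146 165 o [432. -14. 789.]
scene cap zmed 55.3 [442.9  87.8  23.9] mec [443.6  87.8]
scene roll zmed 75.9 [661.  113.   49.3] mec [660.9 113.2]
scene wide zmed 23.3 [ 427.  -105.4   32.6] mec [ 427.  -104.6]
 sp 85 37 [665.3 119.5  89.2] [29. 21. 10.]
 sp 95 39 [665.1 118.1 100.3] [23. 22.  9.]
 sp 104 85 [661.8 115.5 107.9] [23. 23.  8.]
 sp 112 58 [661.7 114.1 115.9] [14. 16.  9.]
 tip px 252 291 [656.9 111.3 121. ] bbox 244 259 290 308 o [772. 310. 724.]
```

View pics/crops.png

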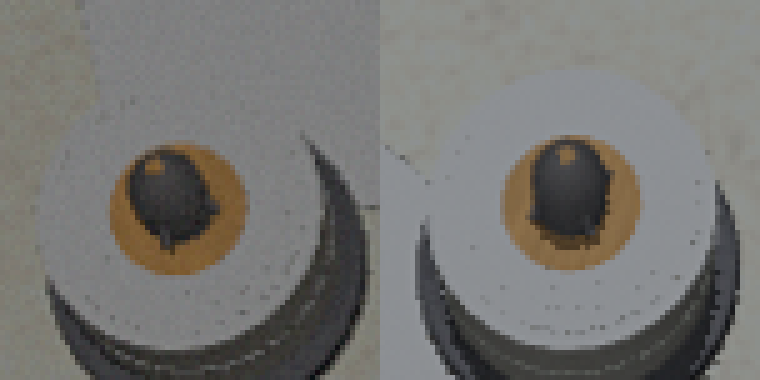

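The crops show the spindle tip at about (199,150) in the top view and (252,293) in the scene view, centred on the roll. The two cameras differ by about 2–4 mm, so I'm averaging them: cap at about (441.6, 85.7), axis at about (660, 111.4).

```bash
cat >> h.py <<'E'
from scipy.spatial.transform import Rotation as Ro
def go(*p):
    o=bot.get_obs();R=Ro.from_euler("xyz",o["tcp_rot"]).as_matrix()
    print("t",round(float(o["time"]),2),"tcp",np.round(o["tool_pos"],1),"F",np.round(o["contact_force"],1),"w",round(float(o["grip_width"]),1),"q",np.round(o["joint_positions"],2))
    print("tool axes (cols)\n",np.round(R,3))
    for q in p: print(q,"->",np.round(R.T@(np.array(q)-o["tool_pos"])/1000,4))
E
python3 -c "
from h import *
go([441.6,85.7,200])"
```

```text
t 0.2 tcp [ 198.5 -485.8  226.3] F [-0.6  0.3  0.5] w 92.0 q [-1.33  0.34  1.52 -0.    1.28 -0.15]
tool axes (cols)
 [[-0.     0.378 -0.926]
 [ 0.001 -0.926 -0.378]
 [-1.    -0.001 -0.   ]]
[441.6, 85.7, 200] -> [ 0.0268 -0.4371 -0.4412]
```

Request:
step_arm([
  [[0, -0.022, -0.034], [0, -0.044, -0.068], [0, -0.066, -0.102], [0, -0.088, -0.136], [0, -0.11, -0.17]],
])

```text
$.targets[0][0]: bad value
```

Request:
step_arm([
  [[0, -0.022, -0.034, 0], [0, -0.044, -0.068, 0], [0, -0.066, -0.102, 0], [0, -0.088, -0.136, 0], [0, -0.11, -0.17, 0]],
], jaw=0)

```text
time: 0.62
tool_pos: [314.8, -318.0, 226.4]
tcp_rot: [-1.747, 1.57, 1.782]
contact_force: [0.8, -0.1, 0.4]
grip_width: 91.6
```

Request:
step_arm([
  [[0, -0.028, -0.028, 0], [0, -0.056, -0.056, 0], [0, -0.084, -0.084, 0], [0, -0.112, -0.112, 0], [0, -0.14, -0.14, 0]],
])

```text
time: 1.03
tool_pos: [391.9, -133.6, 226.6]
tcp_rot: [-1.979, 1.57, 1.55]
contact_force: [0.8, -0.2, 0.3]
grip_width: 91.7
```

```bash
python3 -c "
from h import *
go([441.6,85.7,180])"
```

```text
t 1.03 tcp [ 391.9 -133.6  226.6] F [ 0.8 -0.2  0.3] w 91.7 q [-0.51  0.14  1.8   0.    1.2   0.67]
tool axes (cols)
 [[ 0.     0.377 -0.926]
 [ 0.001 -0.926 -0.377]
 [-1.    -0.001 -0.   ]]
[441.6, 85.7, 180] -> [ 0.0468 -0.1843 -0.1288]
```

Request:
step_arm([
  [[0, -0.032, -0.022, 0], [0.01, -0.064, -0.044, 0], [0.02, -0.096, -0.066, 0], [0.03, -0.128, -0.088, 0], [0.04, -0.155, -0.11, 0]],
])

```text
time: 1.45
tool_pos: [434.9, 53.9, 186.4]
tcp_rot: [-2.075, 1.57, 1.454]
contact_force: [0.5, -0.2, 0.6]
grip_width: 91.8
```

Request:
step_arm([
  [[0.005, -0.02, -0.012, 0], [0.01, -0.035, -0.022, 0], [0.01, -0.035, -0.022, 0], [0.01, -0.035, -0.022, 0], [0.01, -0.035, -0.022, 0]],
])

```text
time: 1.87
tool_pos: [442.0, 94.0, 176.6]
tcp_rot: [-2.073, 1.57, 1.456]
contact_force: [0.8, -0.1, 0.0]
grip_width: 92.1
```

```bash
python3 - <<'E'
from h import *
C=cam("wrist");save(C,"w1");W=cloud(C)
m=((np.hypot(W[...,0]-441,W[...,1]-85)<45)&(W[...,2]>48)&(W[...,2]<64)).astype(np.uint8)
p=W[m>0];print(len(p),np.round(np.median(p,0),1),np.round(p.min(0)),np.round(p.max(0)))
if len(p):
    cs=max(cv2.findContours(m,0,1)[0],key=cv2.contourArea)[:,0]
    P=np.array([ray(C,*q,56)[:2] for q in cs]);print(cv2.minEnclosingCircle(P.astype(np.float32)))
go([441.6,85.7,24])
E
```

```text
2041 [439.3  85.3  54.7] [413.  60.  48.] [463. 110.  57.]
((439.5908203125, 85.46271514892578), 24.781856536865234)
t 1.92 tcp [442.1  93.7 176.8] F [ 0.8 -0.5 -0.1] w 91.7 q [0.04 0.26 1.79 0.   1.09 1.22]
tool axes (cols)
 [[ 0.     0.377 -0.926]
 [ 0.001 -0.926 -0.377]
 [-1.    -0.001 -0.001]]
[441.6, 85.7, 24] -> [0.1528 0.0073 0.0036]
```

View pics/w1.png

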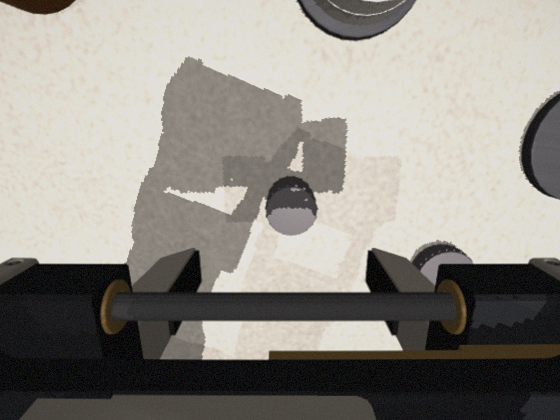

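The wrist view shows the tall cap at (291,208), between and ahead of the fingers. It measures (439.6, 85.5), which agrees with the average.

Request:
step_arm([
  [[0.01, 0.004, 0.002, 0], [0.03, 0.007, 0.004, 0], [0.055, 0.007, 0.004, 0], [0.08, 0.007, 0.004, 0], [0.08, 0.007, 0.004, 0]],
])

```text
time: 2.33
tool_pos: [438.5, 84.4, 93.7]
tcp_rot: [-0.458, 1.564, 3.068]
contact_force: [-0.7, 0.2, -0.1]
grip_width: 92.0
```

```bash
python3 -c "
from h import *
go([440.8,85.6,24])"
```

```text
t 2.33 tcp [438.5  84.4  93.7] F [-0.7  0.2 -0.1] w 92.0 q [0.02 0.37 1.91 0.   0.87 1.2 ]
tool axes (cols)
 [[-0.006  0.375 -0.927]
 [ 0.    -0.927 -0.375]
 [-1.    -0.003  0.006]]
[440.8, 85.6, 24] -> [ 0.0697 -0.0001 -0.003 ]
```

Request:
step_arm([
  [[0.015, 0, -0.003, 0], [0.035, 0, -0.003, 0], [0.055, 0, -0.003, 0], [0.069, 0, -0.003, 0], [0.069, 0, -0.003, 0]],
])

```text
time: 2.75
tool_pos: [440.0, 84.7, 23.9]
tcp_rot: [-0.418, 1.561, 3.107]
contact_force: [-0.8, 0.3, -0.1]
grip_width: 92.3
```

Request:
step_arm([
  [[0, 0, 0, 0], [0, 0, 0, 0], [0, 0, 0, 0], [0, 0, 0, 0], [0, 0, 0, 0]],
], jaw=1)

```text
time: 3.17
tool_pos: [440.5, 84.7, 24.6]
tcp_rot: [-0.427, 1.563, 3.098]
contact_force: [0.5, 0.0, -0.1]
grip_width: 63.0
```

Request:
step_arm([
  [[0, 0, 0, 0], [0, 0, 0, 0], [0, 0, 0, 0], [0, 0, 0, 0], [0, 0, 0, 0]],
])

```text
time: 3.58
tool_pos: [440.7, 84.7, 24.9]
tcp_rot: [-0.438, 1.563, 3.087]
contact_force: [-1.2, 1.3, 4.3]
grip_width: 47.2
```

```bash
python3 -c "
from h import *
go([660,111.4,180])"
```

```text
t 3.58 tcp [440.7  84.7  24.9] F [-1.2  1.3  4.3] w 47.2 q [0.02 0.5  1.96 0.   0.69 1.21]
tool axes (cols)
 [[-0.007  0.374 -0.928]
 [ 0.    -0.928 -0.374]
 [-1.    -0.003  0.007]]
[660, 111.4, 180] -> [-0.1567  0.0567 -0.2123]
```

Request:
step_arm([
  [[-0.015, 0, 0, 0], [-0.045, 0, 0, 0], [-0.085, 0, 0, 0], [-0.125, 0, 0, 0], [-0.165, 0, 0, 0]],
])

```text
time: 4.0
tool_pos: [441.2, 84.6, 191.4]
tcp_rot: [-0.422, 1.562, 3.103]
contact_force: [2.4, 0.5, -0.5]
grip_width: 47.1
```

Request:
step_arm([
  [[0, 0.01, -0.034, 0], [0, 0.02, -0.068, 0], [0, 0.03, -0.102, 0], [0, 0.04, -0.136, 0], [0, 0.048, -0.17, 0]],
])

```text
time: 4.42
tool_pos: [618.0, 103.5, 189.4]
tcp_rot: [-0.393, 1.561, 3.131]
contact_force: [0.7, -0.5, -0.4]
grip_width: 47.1
```

```bash
python3 -c "
from h import *
go([660,111.4,180])"
```

```text
t 4.42 tcp [618.  103.5 189.4] F [ 0.7 -0.5 -0.4] w 47.1 q [0.04 0.56 1.27 0.   1.32 1.23]
tool axes (cols)
 [[-0.01   0.373 -0.928]
 [ 0.    -0.928 -0.373]
 [-1.    -0.004  0.009]]
[660, 111.4, 180] -> [ 0.0089  0.0084 -0.0419]
```

Request:
step_arm([
  [[0, 0.004, -0.02, 0], [0, 0.008, -0.042, 0], [0, 0.008, -0.042, 0], [0, 0.008, -0.042, 0], [0, 0.008, -0.042, 0]],
])

```text
time: 4.83
tool_pos: [659.0, 111.7, 188.2]
tcp_rot: [-0.375, 1.559, -3.133]
contact_force: [-0.0, -0.0, -0.4]
grip_width: 47.3
```

```bash
python3 - <<'E'
from h import *
for n in ["scene","wrist"]:
    C=cam(n);save(C,n+"2")
    W=cloud(C)
    m=((np.hypot(W[...,0]-660,W[...,1]-111)<70)&(W[...,2]>69)&(W[...,2]<83)).astype(np.uint8)
    P=np.array([ray(C,*q,76)[:2] for q in cv2.convexHull(max(cv2.findContours(m,0,1)[0],key=cv2.contourArea))[:,0]])
    print(n,m.sum(),cv2.minEnclosingCircle(P.astype(np.float32)))
a,b=[cv2.imread(f"pics/{n}2.png") for n in ("scene","wrist")]
a=cv2.resize(a[160:360,160:360],(400,400)); b=cv2.resize(b[80:380,140:440],(400,400))
cv2.imwrite("pics/c2.png",np.hstack([a,b]))
go([660,111.4,150])
E
```

```text
scene 1703 ((661.8634643554688, 113.10777282714844), 50.24617004394531)
wrist 6382 ((658.5867919921875, 111.16593170166016), 49.63570022583008)
t 4.93 tcp [659.1 111.7 189.1] F [ 0.2  0.9 -0.6] w 47.3 q [0.05 0.64 1.12 0.   1.38 1.24]
tool axes (cols)
 [[-0.01   0.373 -0.928]
 [-0.    -0.928 -0.373]
 [-1.    -0.004  0.01 ]]
[660, 111.4, 150] -> [ 0.0391  0.0008 -0.0011]
```

View pics/c2.png

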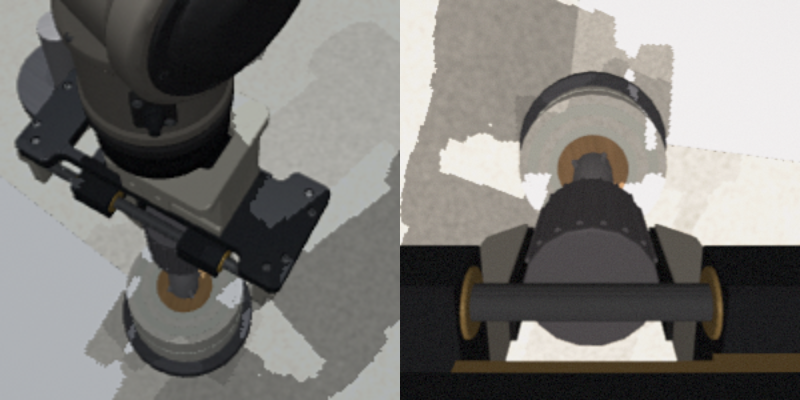

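The cap sits upright in the jaws, above the spindle in both views. The correction needed is about 1 mm, so I'm lowering it.

Request:
step_arm([
  [[0.015, 0.001, 0, 0], [0.03, 0.001, -0.001, 0], [0.045, 0.001, -0.001, 0], [0.06, 0.001, -0.001, 0], [0.06, 0.001, -0.001, 0]],
])

```text
time: 5.35
tool_pos: [658.9, 111.1, 126.8]
tcp_rot: [-0.396, 1.559, 3.128]
contact_force: [3.6, 0.7, -2.8]
grip_width: 47.0
```

```bash
python3 -c "
from h import *
go([659.6,110.6,110])"
```

```text
t 5.35 tcp [658.9 111.1 126.8] F [ 3.6  0.7 -2.8] w 47.0 q [0.05 0.69 1.21 0.   1.25 1.24]
tool axes (cols)
 [[-0.011  0.373 -0.928]
 [ 0.    -0.928 -0.373]
 [-1.    -0.004  0.011]]
[659.6, 110.6, 110] -> [ 0.0168  0.0007 -0.0006]
```

Request:
step_arm([
  [[0.004, 0, -0.001, 0], [0.008, 0, -0.001, 0], [0.012, 0, -0.001, 0], [0.016, 0, -0.001, 0], [0.016, 0, -0.001, 0]],
])

```text
time: 5.77
tool_pos: [660.2, 111.4, 111.4]
tcp_rot: [-0.395, 1.561, 3.129]
contact_force: [1.9, 0.1, 0.2]
grip_width: 47.7
```

Request:
step_arm([
  [[0.002, 0, 0, 0], [0.004, 0, 0, 0], [0.006, 0, 0, 0], [0.006, 0, 0, 0], [0.006, 0, 0, 0]],
])

```text
time: 6.18
tool_pos: [660.3, 111.4, 106.3]
tcp_rot: [-0.398, 1.562, 3.126]
contact_force: [-0.9, -0.5, 3.9]
grip_width: 47.4
```

Request:
step_arm([
  [[0.002, 0, 0, 0], [0.003, 0, 0, 0], [0.004, 0, 0, 0], [0.005, 0, 0, 0], [0.005, 0, 0, 0]],
])

```text
time: 6.6
tool_pos: [660.6, 111.4, 102.0]
tcp_rot: [-0.412, 1.564, 3.112]
contact_force: [0.6, -0.4, 4.3]
grip_width: 47.2
```

Request:
step_arm([
  [[0.001, 0, 0, 0], [0.002, 0, 0, 0], [0.002, 0, 0, 0], [0.003, 0, 0, 0], [0.003, 0, 0, 0]],
])

```text
time: 7.02
tool_pos: [660.9, 111.5, 100.9]
tcp_rot: [-0.417, 1.566, 3.107]
contact_force: [-3.8, 0.8, 11.0]
grip_width: 47.1
```

```bash
python3 - <<'E'
from h import *
C=cam("scene");W=cloud(C)
cv2.imwrite("pics/s3.png",cv2.resize(C[0]["color"][240:360,190:310,::-1],(480,480)))
go()
E
```

```text
t 7.07 tcp [660.9 111.5 100.9] F [-2.2  0.5 10.9] w 47.1 q [0.05 0.72 1.24 0.   1.19 1.24]
tool axes (cols)
 [[-0.005  0.374 -0.928]
 [ 0.    -0.928 -0.374]
 [-1.    -0.002  0.005]]
```

View pics/s3.png

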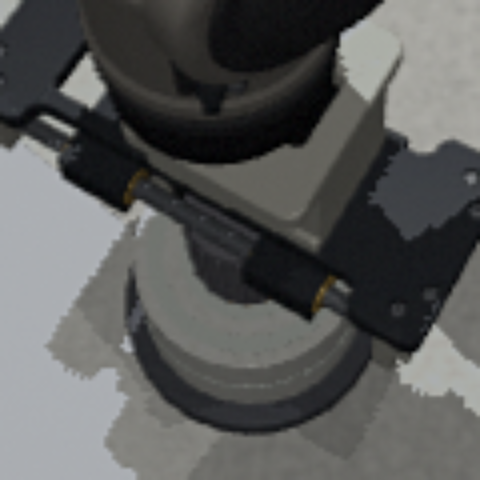

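The cap covers the orange core, its rim is at or near the roll at crop (240,300), and the TCP is at the height computed for home. I'll press a little harder to make sure.

Request:
step_arm([
  [[0.001, 0, 0, 0], [0.002, 0, 0, 0], [0.003, 0, 0, 0], [0.003, 0, 0, 0], [0.003, 0, 0, 0]],
])

```text
time: 7.48
tool_pos: [661.0, 111.6, 100.8]
tcp_rot: [-0.363, 1.567, -3.121]
contact_force: [-7.0, -0.7, 17.8]
grip_width: 47.3
```

Request:
step_arm([
  [[0, 0, 0, 0], [0, 0, 0, 0], [0, 0, 0, 0], [0, 0, 0, 0], [0, 0, 0, 0]],
], jaw=0)

```text
time: 7.9
tool_pos: [660.6, 111.5, 99.9]
tcp_rot: [-0.358, 1.566, -3.117]
contact_force: [0.5, -0.3, 0.6]
grip_width: 76.0
```

Request:
step_arm([
  [[0, 0, 0, 0], [0, 0, 0, 0], [0, 0, 0, 0], [0, 0, 0, 0], [0, 0, 0, 0]],
])

```text
time: 8.32
tool_pos: [660.6, 111.5, 99.9]
tcp_rot: [-0.361, 1.566, -3.119]
contact_force: [-0.7, 0.1, 0.0]
grip_width: 92.0
```

Request:
step_arm([
  [[-0.015, 0, 0, 0], [-0.04, 0, 0, 0], [-0.07, 0, 0, 0], [-0.1, 0, 0, 0], [-0.13, 0, 0, 0]],
])

```text
time: 8.73
tool_pos: [661.0, 111.6, 231.3]
tcp_rot: [-0.362, 1.566, -3.12]
contact_force: [0.1, 0.5, 0.8]
grip_width: 92.0
```

Request:
step_arm([
  [[0, 0.015, 0.035, 0], [0, 0.03, 0.07, 0], [0, 0.045, 0.105, 0], [0, 0.06, 0.14, 0], [0, 0.075, 0.17, 0]],
])

```text
time: 9.15
tool_pos: [529.4, -22.5, 232.2]
tcp_rot: [-0.31, 1.566, -3.068]
contact_force: [0.8, -1.2, 0.7]
grip_width: 91.4
```

```bash
python3 - <<'E'
from h import *
L=[]
for n in ["scene","top"]:
    C=cam(n);W=cloud(C)
    m=(np.hypot(W[...,0]-660,W[...,1]-111)<35)&(W[...,2]>122)&(W[...,2]<150);p=W[m]
    print(n,len(p),"cap top",np.round(np.median(p,0),1),np.round(np.percentile(p[:,2],[20,50,80]),1))
    q=p[p[:,2]>127]; A=np.c_[q[:,:2]-q[:,:2].mean(0),np.ones(len(q))]
    print(" tilt deg",np.round(np.degrees(np.linalg.lstsq(A,q[:,2],rcond=None)[0][:2]),1))
    m=(np.hypot(W[...,0]-426,W[...,1]+107)<45)&(W[...,2]>18)&(W[...,2]<30)
    if m.any(): print(" wide",np.round(np.median(W[m],0),1))
    u,v=(252,300) if n=="scene" else (208,160)
    L.append(cv2.resize(C[0]["color"][v-50:v+50,u-50:u+50,::-1],(400,400)))
cv2.imwrite("pics/f.png",np.hstack(L));go()
E
```

```text
scene 727 cap top [661.6 113.9 131.3] [130.3 131.3 132.1]
 tilt deg [-0.1 -0.7]
 wide [ 430.  -107.4   23.2]
  return _methods._mean(a, axis=axis, dtype=dtype,
  ret = um.true_divide(
Traceback (most recent call last):
IndexError: index -1 is out of bounds for axis 0 with size 0
```

The scene camera reads the cap top at 131.3 mm. It reads about 0.6 mm low elsewhere, so this fits 132. The arm blocks the top camera, so I'll move it clear and confirm.

Request:
step_arm([
  [[0, 0.037, 0.012, 0], [0, 0.075, 0.025, 0], [0, 0.112, 0.037, 0], [0, 0.15, 0.05, 0], [0, 0.185, 0.06, 0]],
])

```text
time: 9.67
tool_pos: [541.8, -220.4, 233.1]
tcp_rot: [-0.068, 1.565, -2.83]
contact_force: [1.1, -0.1, 0.5]
grip_width: 91.9
```

Request:
step_arm([
  [[0, 0.037, 0.003, 0], [0, 0.075, 0.006, 0], [0, 0.112, 0.009, 0], [0, 0.14, 0.012, 0], [0, 0.14, 0.012, 0]],
])

```text
time: 10.08
tool_pos: [583.0, -359.9, 231.3]
tcp_rot: [0.125, 1.565, -2.641]
contact_force: [0.1, 0.0, -0.4]
grip_width: 91.8
```

```bash
python3 - <<'E'
from h import *
L=[]
for n in ["scene","top"]:
    C=cam(n);W=cloud(C)
    for nm,x,y,z0,z1 in [("cap top",660,111,122,150),("roll",660,111,70,82),("wide",426,-107,18,30)]:
        m=(np.hypot(W[...,0]-x,W[...,1]-y)<48)&(W[...,2]>z0)&(W[...,2]<z1)
        if m.any(): print(n,nm,m.sum(),np.round(np.median(W[m],0),1))
    u,v=(252,300) if n=="scene" else (208,160)
    L.append(cv2.resize(C[0]["color"][v-50:v+50,u-50:u+50,::-1],(400,400)))
cv2.imwrite("pics/f.png",np.hstack(L));go()
E
```

```text
scene cap top 726 [661.6 114.3 131.3]
scene roll 1418 [672.  125.1  75.8]
scene wide 558 [ 427.  -105.7   23.3]
top cap top 710 [658.5 109.4 132. ]
top roll 1364 [645.7 101.1  76.6]
top wide 406 [ 441.7 -112.2   23.8]
t 10.18 tcp [ 582.8 -355.3  231.9] F [0.1 0.5 0.5] w 92.3 q [-0.66  0.65  1.   -0.    1.49  0.53]
tool axes (cols)
 [[-0.006  0.37  -0.929]
 [-0.    -0.929 -0.37 ]
 [-1.    -0.002  0.006]]
```

View pics/f.png

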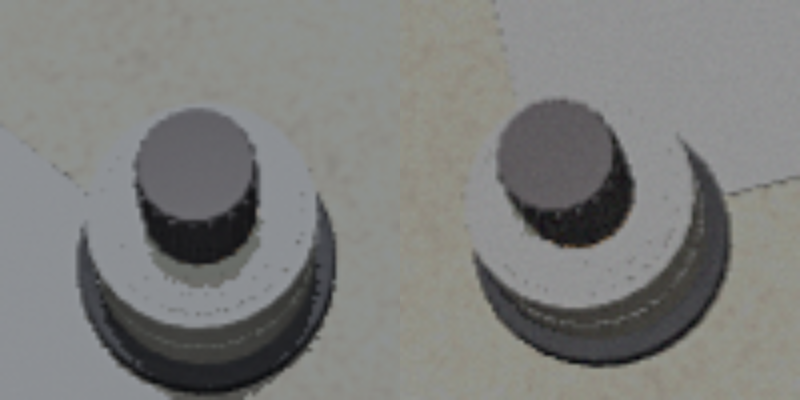

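Both views show the cap upright with its rim flat on the roll, at crop (200,180) in the scene view and (565,170) in the top view. Its top is 55.5 mm above the roll in the scene view and 55.4 mm in the top view, against 56 nominal.

```bash
python3 -c "
from plant import bot
print(bot.close_job())"
```

```text
the job is handed in; nothing more can be done
None
```

The tall cap is on the spindle, pressed home with its rim flat on the roll. I let go, moved the arm clear and handed the job in at about 10 s.

- **Press:** with the cap still gripped, I pushed to about 18 N. It stopped at the height worked out for fully home (TCP 100.8 mm, expected 100.9).
- **Cap height:** both cameras put its top at 131.3 and 132.0 mm above the bench, about 55.5 mm above the roll against 56 nominal. The cap stands upright, with tilt under 1°.
- **Wide cap:** I never touched it. The scene camera shows it within 1 mm of where it started. The last top-camera position (441.7, −112) is about 17 mm off, with only about a third of the pixels seen before; I took this to be the arm blocking the view, but did not check it.
- **Disagreements:** the two fixed cameras differed by 2–4 mm on positions, so I averaged them and checked with the wrist camera. One check script failed partway because the arm blocked the top camera. I moved the arm clear and repeated it.

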